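# Tamp dry clay offcuts level in the reclaim tub

### The job

The dry clay offcuts in the grey reclaim tub must lie level so that water will cover them: take the wooden tamper by its handle and press the three lumps of the middle column, which stand proud, down until each is firmly home on the tub floor and flush with its neighbours, finishing each with a firm steady push of about 15 newtons and never pushing a lump with more than 35, or it cracks. Press only with the tamper, not with the fingers. Then stand the tamper upright on the bench again and let go, leaving the pot, plaster mould and loop tool where they are.

Things in the scene. Friction and masses are not known exactly. Their poses are not given: they have to be found in the camera images.
- tub: open grey plastic tub, fixed to the bench, outside 190 (x) by 188 (y) by 60 mm high, walls and floor 5 mm thick: its inner floor is 5 mm above its origin. It holds nine dry clay lumps in three rows along the tub's y (rows at about x = -58, 0 and +58 mm in the tub's frame), three to a row. Origin: centre of the underside, z up.
- proud_1: middle lump of row 1 (row 1 at the tub's -x side): dry clay, 40 mm high, 54 mm long in x, 56 mm wide (y) on top, 40 below, 180 g, wedged between its neighbours, underside 7 to 16 mm above the tub floor. Sinks under a push of about 2 to 10 N, spreading them, and stops dead on the floor (go slowly), its top then 45 mm above the tub's origin, level with theirs. Origin: centre of underside, z up.
- side_1a: outer lump of row 1 on the tub's -y side: the same lump the other way up, wide face (56 mm in y) below, 40 mm on top, 54 mm long in x, 40 mm high, resting on the tub floor and free to slide on it. Origin: centre of its underside, z up.
- side_1b: outer lump of row 1 on the tub's +y side: the same lump the other way up, wide face (56 mm in y) below, 40 mm on top, 54 mm long in x, 40 mm high, resting on the tub floor and free to slide on it. Origin: centre of its underside, z up.
- proud_2: middle lump of row 2 (row 1 at the tub's -x side): dry clay, 40 mm high, 54 mm long in x, 56 mm wide (y) on top, 40 below, 180 g, wedged between its neighbours, underside 7 to 16 mm above the tub floor. Sinks under a push of about 2 to 10 N, spreading them, and stops dead on the floor (go slowly), its top then 45 mm above the tub's origin, level with theirs. Origin: centre of underside, z up.
- side_2a: outer lump of row 2 on the tub's -y side: the same lump the other way up, wide face (56 mm in y) below, 40 mm on top, 54 mm long in x, 40 mm high, resting on the tub floor and free to slide on it. Origin: centre of its underside, z up.
- side_2b: outer lump of row 2 on the tub's +y side: the same lump the other way up, wide face (56 mm in y) below, 40 mm on top, 54 mm long in x, 40 mm high, resting on the tub floor and free to slide on it. Origin: centre of its underside, z up.
- proud_3: middle lump of row 3 (row 1 at the tub's -x side): dry clay, 40 mm high, 54 mm long in x, 56 mm wide (y) on top, 40 below, 180 g, wedged between its neighbours, underside 7 to 16 mm above the tub floor. Sinks under a push of about 2 to 10 N, spreading them, and stops dead on the floor (go slowly), its top then 45 mm above the tub's origin, level with theirs. Origin: centre of underside, z up.
- side_3a: outer lump of row 3 on the tub's -y side: the same lump the other way up, wide face (56 mm in y) below, 40 mm on top, 54 mm long in x, 40 mm high, resting on the tub floor and free to slide on it. Origin: centre of its underside, z up.
- side_3b: outer lump of row 3 on the tub's +y side: the same lump the other way up, wide face (56 mm in y) below, 40 mm on top, 54 mm long in x, 40 mm high, resting on the tub floor and free to slide on it. Origin: centre of its underside, z up.
- tamper: beech tamper, 300 g, standing upright on the bench beside the tub. Flat sole block 50 by 50 by 24 mm high; square handle 28 by 28 mm on its centre line up to z = 140, with a stop collar 46 by 46 mm from z = 68 to 78: grip above the collar, tool centre 100 mm above the sole, so that the collar takes the push. Origin: centre of the sole's underside, z up.
- pot: bystander: terracotta pot, 84 mm across the mouth, 75 mm high, on the other side of the tub. Origin: centre of its underside.
- mould: bystander: plaster press-mould half, 90 (x) by 120 (y) by 45 mm high, beyond the tub. Origin: centre of its underside.
- loop_tool: bystander: clay loop tool lying flat along its x, wooden handle 110 mm long, 14 mm thick, origin under the middle of the handle.
There are look-alikes about, which are no part of the job. Leave any blue, red or white look-alike of the side_3a alone.

How it is judged:
By the outcome, as a careful person would: the job done as asked, in the order asked, and still so for the second after the job is handed in, with the robot touching nothing.
It also fails if it takes over 72 s, if anything falls off the work surface, if the arm or the gripper's body presses on something with over 40 N, if the wrist force passes 120 N, or if a joint passes its speed limit or range.

### The arm

A 6-joint arm with a two-finger parallel gripper is mounted at the origin on the work surface. World frame = base frame: x ahead of the robot, y to its left, z up, the work surface at z = 0. Lengths are in m, angles in degrees, forces in N, time in s.
With the tool pointing down it reaches from about 0.375 to 0.75 m from the base axis. Payload 9 kg.
Tool frame: the origin (TCP) lies between the finger pads, 19 mm behind the fingertips; this is the grasp point; z points along the fingers, y is the line along which they close (so a half turn about z gives the same grasp; the last joint's range is limited). The gripper opens to 85 mm and grips with 20 to 120 N. Pads are 22 mm wide; open, the fingers measure 114 mm over their backs; the gripper's body (76 mm by 85 mm) begins 54 mm behind the grasp point. The pads swing forward as they close: fully open they stand 13 mm farther back than shut.
Start: joints at [-77.905, 5.964, 5.575, 89.605, 0, 77.527], TCP at [0.249, -0.546, 0.25] pointing down, gripper open.
Joint ranges: [-171.21, 171.21], [-48.23, 106.86], [-62.78, 66.21], [-105.2, 120.99], [-86.42, 89.51], [-180, 180]. Speed limits (degrees/s): [127.2, 127.2, 147.25, 180, 180, 180].

### API

Orientations are given as [roll, pitch, yaw] about the fixed x, y, z axes, in that order (R = Rz(yaw) Ry(pitch) Rx(roll)).
In Python, from plant import robot gives the robot as it stands. Calls block until the motion is done:
- robot.move_pose(position, orientation): joint-space move of the TCP to a pose.
- robot.line_to(position, vel=0.15, rotation=None, guard=None): straight line of the TCP; rotation=None keeps the orientation; vel is the mean speed in m/s. With guard (N) it stops when the force on the tool has changed by that much, and returns True; else False.
- robot.goto_joints(angles): joint-space move.
- robot.set_gripper(opening): finger opening in m; the grip force is fixed at half the most; returns when the fingers have stopped.
- robot.pause(seconds).
- robot.ik(position, orientation): joint angles nearest the present ones, or None.
- robot.observe(): the state.
- robot.grab_frame(name): name is "scene" or "top" or "wrist"; returns the picture (480x640x3 uint8, blue, green, red); there is no depth.
- robot.get_calibration(name): a dict with "vertical_fov" (degrees; the focal length in pixels is half the picture's height over the tangent of half this angle, whatever the lens; pixels are square), "cx", "cy" (the principal point, pixels), "k1" (the pictures are not rectified: a ray, as slopes to the right and down, at radius r is drawn at 1 + k1 r^2 times it, then the intrinsics apply), "rvec" (rotation vector, rad) and "tvec" (3), from world to camera coordinates, as OpenCV has them. Camera axes: x right, y down, z forward; pixel columns grow to the right and rows downward; lengths in m; the calibration is good to about 2 mm. A picture is of the moment at which its call begins: read the wrist's pose just before it. get_calibration takes no time and is no camera call; for the wrist camera it gives the pose at the moment of the call.
A pose or a line that the arm cannot do raises robot.IKError and nothing moves.
- robot.job_done(): hands the job in; it is judged then, once.
The state is a dict: "time": time; "q": joint angles; "qvel": joint speeds; "joint_torque": joint torques, N m; "tool_pos": TCP position; "tcp_rot": TCP orientation; "ft_force": force on the tool from outside, world axes, zero at the start; "torque": the same for the moment, N m; "gripper_width": finger opening in m; "gripper_force": force on a finger pad.
Only numpy, scipy, OpenCV 4.12 (cv2) and the standard library are available. Lean on these libraries where they do the work, as an engineer would, in place of code of your own. Each camera call takes 0.05 s, during which the arm holds its last target. There are 200 camera calls.

## Working session

There is one attempt and no reset: what is moved stays moved. The work goes in short steps, each a Python script; the robot and the scene stay as the last script left them, time stands still between calls to the robot, and variables do not carry over. Pictures are saved under pics/ and viewed, at most 10 in all, crops included, and the job is handed in when it is done.

```bash
mkdir -p pics; ls
cat > h.py <<'E'
import numpy as np, cv2
from plant import robot
def cal(n):
    c=robot.get_calibration(n); f=240/np.tan(np.radians(c["vertical_fov"])/2)
    return c,f
def px(n,P,c=None):
    c=c or robot.get_calibration(n); f=240/np.tan(np.radians(c["vertical_fov"])/2)
    K=np.array([[f,0,c["cx"]],[0,f,c["cy"]],[0,0,1]]);d=np.array([c["k1"],0,0,0,0.])
    return cv2.projectPoints(np.array(P,float).reshape(-1,3),np.array(c["rvec"],float),np.array(c["tvec"],float),K,d)[0].reshape(-1,2)
def ray(n,uv,z,c=None):
    "world points of pixels at height z"
    c=c or robot.get_calibration(n); f=240/np.tan(np.radians(c["vertical_fov"])/2)
    K=np.array([[f,0,c["cx"]],[0,f,c["cy"]],[0,0,1]]);d=np.array([c["k1"],0,0,0,0.])
    p=cv2.undistortPointsIter(np.array(uv,float).reshape(-1,1,2),K,d,None,None,(3,50,1e-9)).reshape(-1,2)
    R=cv2.Rodrigues(np.array(c["rvec"],float))[0];t=np.array(c["tvec"],float).ravel()
    C=-R.T@t; D=np.c_[p,np.ones(len(p))]@R
    return C+D*((z-C[2])/D[:,2])[:,None]
E
python3 - <<'E'
from h import *
for n in("top","scene","wrist"):
    i=robot.grab_frame(n); cv2.imwrite(f"pics/{n}0.png",i); print(n,robot.get_calibration(n))
o=robot.observe(); print(o["time"],o["tcp_rot"],o["ft_force"])
E
```

```text
pics
top {'vertical_fov': 46.478514228949074, 'cx': 319.19608947361263, 'cy': 236.06119667069223, 'k1': -0.06748834343651518, 'rvec': array([ 2.19847257, -2.14132534,  0.11644582]), 'tvec': array([-0.00652271,  0.62582185,  0.97257919])}
scene {'vertical_fov': 43.47238320390261, 'cx': 326.79946483392683, 'cy': 231.48643260272428, 'k1': -0.09505014317529716, 'rvec': array([ 2.08706825,  1.11579661, -0.47191088]), 'tvec': array([-0.3695806 , -0.31972378,  1.44810799])}
wrist {'vertical_fov': 70.21613744463711, 'cx': 317.67375083931245, 'cy': 236.10056820929458, 'k1': 0.013547240441995331, 'rvec': array([-2.42856667,  1.5606808 ,  0.23303348]), 'tvec': array([-0.59940279, -0.03728381,  0.37850692])}
0.15 [-1.79941116e+02 -1.40909369e-02  2.45679350e+01] [ 0.34350217  0.20082975 -0.61917863]
```

View pics/top0.png

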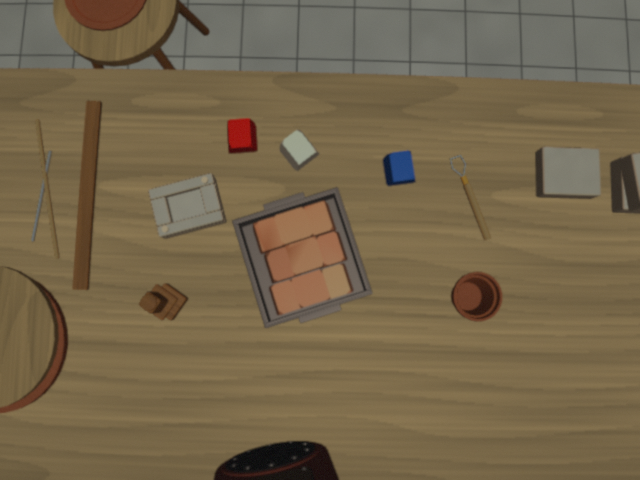

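View pics/scene0.png

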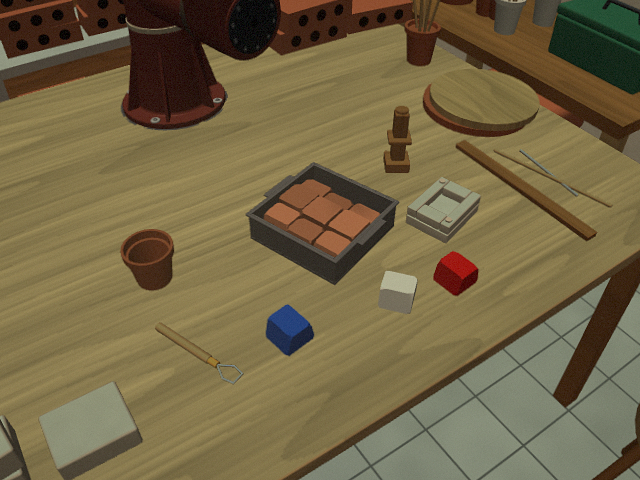

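Top view: the tamper is at about (163,300), the tub's centre at (302,257), with rows running roughly left-right in the picture. The mould is at (187,205), the pot at (476,296), and the loop tool at (475,205). The blue (400,168), red (241,135) and white (298,148) blocks outside the tub are the look-alikes, to be left alone. I'll enlarge the tub and tamper.

Run:
```python
from h import *
i=cv2.imread("pics/top0.png")[170:345,125:385]
cv2.imwrite("pics/crop1.png",cv2.resize(i,None,fx=3,fy=3,interpolation=cv2.INTER_CUBIC))
print(ray("top",[[237,221],[337,190],[370,293],[267,325]],0.06).round(4))
print(ray("top",[[163,301]],0.012).round(4),ray("top",[[150,301]],0.14).round(4))
```

```text
[[ 0.6456  0.1549  0.06  ]
 [ 0.7054 -0.0193  0.06  ]
 [ 0.5261 -0.0806  0.06  ]
 [ 0.4665  0.0959  0.06  ]]
[[0.5014 0.2912 0.012 ]] [[0.5034 0.2772 0.14  ]]
```

View pics/crop1.png

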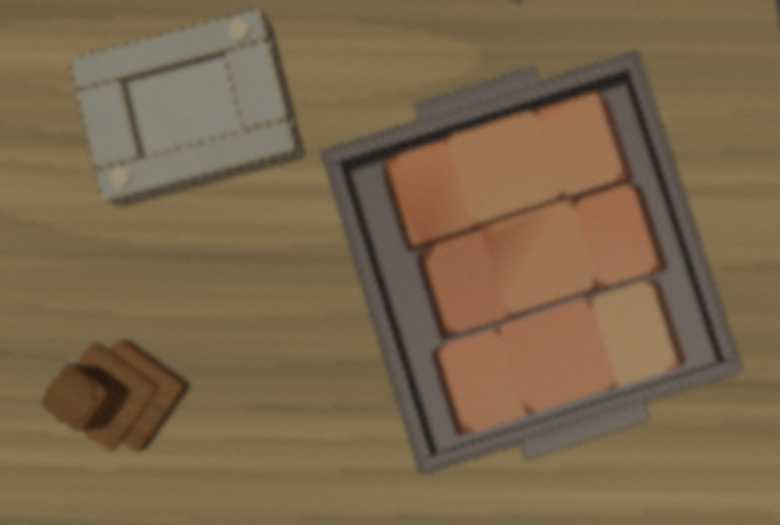

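The tub's sides measure 184 and 190 mm, which fits 188 × 190, and its yaw is about 19°. The three middle lumps are at crop (505,165), (540,257) and (557,355). The reclaim lumps are the clay-coloured ones inside the tub. The only tamper is at crop (132,395), beside the tub, with its sole turned about 40°. Next I'll look from near with the wrist camera.

Run:
```python
from h import *
off=np.array([125,170])
print(ray("top",np.array([[505,165],[540,257],[557,355]])/3+off,0.057).round(4))
print(ray("top",np.array([[188,385],[125,340],[140,450]])/3+off,0.024).round(4))
robot.move_pose([0.47,0.2,0.33],[180,0,20])
c=robot.get_calibration("wrist");R=cv2.Rodrigues(c["rvec"])[0];print("cam",-R.T@c["tvec"],R[2])
np.save("w1.npy",c,allow_pickle=True)
i=robot.grab_frame("wrist"); cv2.imwrite("pics/w1.png",i); print(robot.observe()["time"],robot.observe()["ft_force"])
```

```text
[[0.6415 0.056  0.057 ]
 [0.5881 0.0339 0.057 ]
 [0.5315 0.0225 0.057 ]]
[[0.5078 0.2435 0.024 ]
 [0.5336 0.2829 0.024 ]
 [0.4683 0.2706 0.024 ]]
cam [0.53936542 0.22416285 0.4523013 ] [-0.27265432 -0.09778388 -0.95713005]
2.9583 [-0.1703019  -0.45766678 -0.19240595]
```

View pics/w1.png

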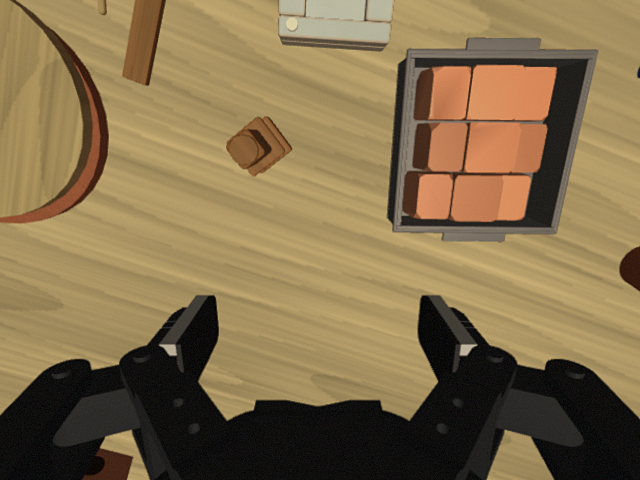

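The wrist view shows the tamper at (258,147), with its handle top at (243,149), and the tub at (495,140). I'll enlarge it for corners.

Run:
```python
from h import *
i=cv2.imread("pics/w1.png")
a=cv2.resize(i[105:185,215:305],None,fx=6,fy=6,interpolation=cv2.INTER_CUBIC)[:480]
b=cv2.resize(i[35:245,385:600],None,fx=2.75,fy=2.75,interpolation=cv2.INTER_CUBIC)
b=cv2.resize(i[40:240,385:600],(215*2,400),interpolation=cv2.INTER_CUBIC)
o=np.zeros((480,540+250,3),np.uint8); o[:,:540]=a
cv2.imwrite("pics/c2.png",o[:,:540]); 
b=cv2.resize(i[45:235,385:600],None,fx=3,fy=3,interpolation=cv2.INTER_CUBIC); cv2.imwrite("pics/c3.png",b)
```

```text
(no output)
```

View pics/c2.png

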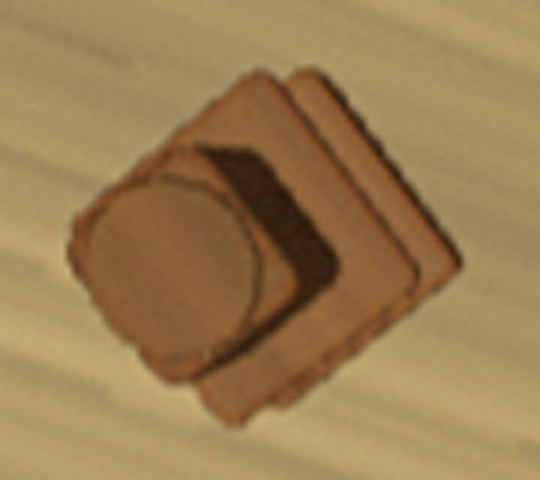

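View pics/c3.png

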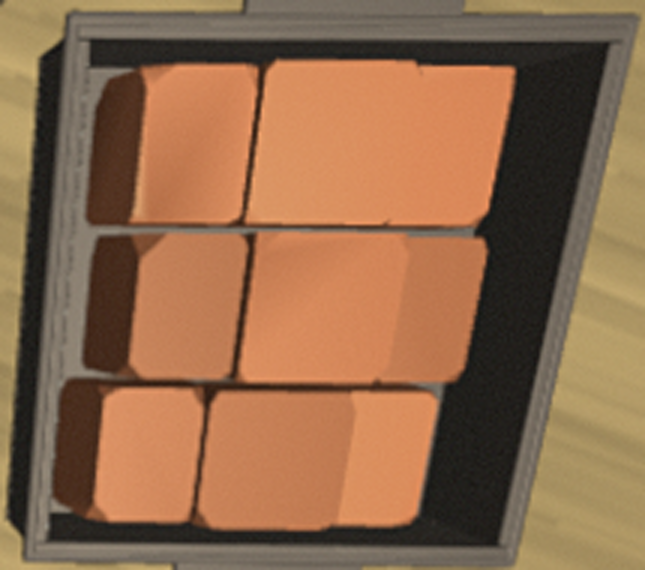

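c2 shows the collar corners at (260,72), (418,278) and (235,425) and the handle top's centre at (172,268). c3 shows the middle lumps' top faces: far row 250–415, mid 240–405, near 200–355. Next I'll turn these into positions.

Run:
```python
from h import *
c=np.load("w1.npy",allow_pickle=True).item()
A=lambda p:np.array(p)/6+np.array([215,105])-0.4
B=lambda p:np.array(p)/3+np.array([385,45])-0.33
k=ray("wrist",A([[260,72],[418,278],[235,425]]),.078,c);print(k.round(4),"col c",((k[0]+k[2])/2).round(4))
ang=lambda d:np.degrees(np.arctan2(d[1],d[0]))
print([np.linalg.norm(k[j+1]-k[j]).round(4) for j in(0,1)],[ang(k[j+1]-k[j]).round(1) for j in (0,1)])
s=ray("wrist",A([[312,70],[460,265]]),.024,c);print("sole",s.round(4),np.linalg.norm(s[1]-s[0]),ang(s[1]-s[0]))
print("top",ray("wrist",A([[172,268]]),.14,c).round(4))
L=[[(262,62),(418,65),(388,222),(245,222)],[(250,235),(408,237),(385,382),(238,378)],[(208,392),(355,392),(335,527),(197,522)]]
for l in L:
  p=ray("wrist",B(l),.056,c); print(p.mean(0).round(4),np.linalg.norm(np.diff(p,axis=0),axis=1).round(4))
e=ray("wrist",B([(68,15),(637,17),(512,563),(25,560)]),.06,c);print("tub",e.mean(0),np.linalg.norm(np.diff(e,axis=0),axis=1).round(4),ang(e[0]-e[3]),ang(e[0]-e[1])-90)
```

```text
[[0.5331 0.288  0.078 ]
 [0.5097 0.2516 0.078 ]
 [0.4738 0.2746 0.078 ]] col c [0.5034 0.2813 0.078 ]
[np.float64(0.0433), np.float64(0.0426)] [np.float64(-122.8), np.float64(147.3)]
sole [[0.536  0.2876 0.024 ]
 [0.5107 0.2484 0.024 ]] 0.04673967240545552 -122.79711496170181
top [[0.5035 0.2816 0.14  ]]
[0.6414 0.0609 0.056 ] [0.0542 0.0516 0.0518]
[0.5898 0.036  0.056 ] [0.0575 0.0523 0.0558]
[0.5334 0.0257 0.056 ] [0.0558 0.0531 0.0548]
tub [0.58737571 0.04280552 0.06      ] [0.1927 0.1931 0.1924] 19.322160130629378 19.323128233064395
```

Both views agree.
- **Tamper:** (0.503, 0.281), yaw −32.8° (mod 90).
- **Tub:** (0.587, 0.040), yaw 19.1°.
- **Lumps:** (0.5325, 0.024), (0.589, 0.035), (0.6415, 0.0585). In the tub frame that gives x of about −57, 0 and +58, as described.

Now I'll grasp the tamper.

Run:
```python
from h import *
T=[0.5033,0.2812]; yaw=-32.8
robot.move_pose(T+[0.19],[180,0,yaw])
print(robot.observe()["q"])
robot.line_to(T+[0.1],vel=0.08,guard=8)
print(robot.observe()["tool_pos"])
robot.set_gripper(0.0)
o=robot.observe();print(o["time"],o["gripper_width"],o["gripper_force"],o["tool_pos"],o["ft_force"],o["tcp_rot"])
print(robot.line_to(T+[0.13],vel=0.05))
robot.pause(.3);o=robot.observe();print(o["time"],o["gripper_width"],o["ft_force"],o["torque"])
for n in("scene","wrist"): cv2.imwrite(f"pics/{n}2.png",robot.grab_frame(n))
a=cv2.imread("pics/scene2.png")[60:300,240:560]; b=cv2.imread("pics/wrist2.png")
cv2.imwrite("pics/v2.png",np.vstack([cv2.resize(a,(400,300)),cv2.resize(b,(400,300))]))
```

```text
[ 1.62013775e+01  1.65738024e+00 -5.13236229e+00  8.32045272e+01
 -1.29685538e-03 -1.30984482e+02]
[0.5037141  0.28132699 0.10068694]
9.1 0.02761186089888599 59.29891347885132 [0.50353617 0.28136104 0.10021314] [0.66757869 1.26987109 1.25980812] [-1.79965947e+02 -1.70662516e-02 -3.27958881e+01]
False
10.15 0.027362871744085228 [ 1.06952167 -0.29280582 -2.74783539] [0.03625281 0.03623216 0.00557474]
```

View pics/v2.png

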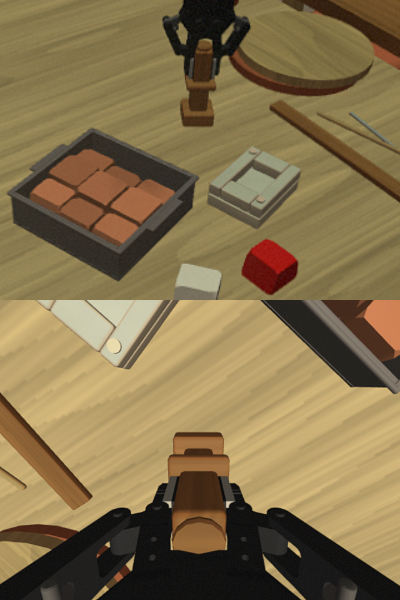

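The tamper is gripped squarely: width 27.4 mm, lift load about 2.7 N. Now I'll press row 1.

```bash
cat > press.py <<'E'
from h import *
import sys
L={1:(0.5325,0.024),2:(0.589,0.035),3:(0.6415,0.0585)}; Y=-70.9
def f(n=4):
    v=[]
    for _ in range(n): v.append(robot.observe()["ft_force"][2]); robot.pause(0.02)
    return np.mean(v)
def press(k):
    x,y=L[k]
    robot.move_pose([x,y,0.185],[180,0,Y]); robot.pause(.3)
    f0=f(8)
    robot.line_to([x,y,0.166],vel=0.04)
    g=robot.line_to([x,y,0.149],vel=0.012,guard=14)
    z=robot.observe()["tool_pos"][2]; print(k,"coarse",g,round(z,4),round(f(2)-f0,1))
    zc=0.149 if not g else z
    while zc>0.138:
        F=f(2)-f0
        if F>13.5: break
        zc-=0.0003 if F<11 else 0.00015
        robot.line_to([x,y,zc],vel=0.006)
    h=[]
    for _ in range(10): robot.pause(.1); h.append(robot.observe()["ft_force"][2]-f0)
    o=robot.observe(); print(k,"hold",np.round(h,1),"cmd",round(zc,4),"tcp",o["tool_pos"].round(4),"w",round(o["gripper_width"],4),"t",o["time"])
    robot.line_to([x,y,0.185],vel=0.08)
for k in map(int,sys.argv[1:]): press(k)
E
python3 press.py 1
```

```text
1 coarse False 0.149 5.0
1 hold [14.4 13.8 15.  15.5 14.5 14.8 14.5 14.4 13.7 14.5] cmd 0.1466 tcp [0.5327 0.024  0.1476] w 0.0274 t 17.525
```

The TCP stopped at 0.1476 where about 0.1452 was expected, so I'll look before trusting it.

Run:
```python
from h import *
robot.move_pose([0.45,0.18,0.24],[180,0,-70.9])
c=robot.get_calibration("wrist"); np.save("w3.npy",c,allow_pickle=True)
cv2.imwrite("pics/w3.png",robot.grab_frame("wrist")); cv2.imwrite("pics/s3.png",robot.grab_frame("scene"))
t=robot.grab_frame("top");cv2.imwrite("pics/t3.png",t)
p=px("scene",[[.587,.04,.05]])[0].astype(int);print(p, px("wrist",[[.587,.04,.05]],c))
s=cv2.imread("pics/s3.png")
a=cv2.resize(s[150:290,235:410],None,fx=4.2,fy=4.2,interpolation=cv2.INTER_CUBIC)
cv2.imwrite("pics/v3.png",a); print(robot.observe()["time"])
```

```text
[322 210] [[209.96798241  -6.21369926]]
19.075
```

View pics/v3.png

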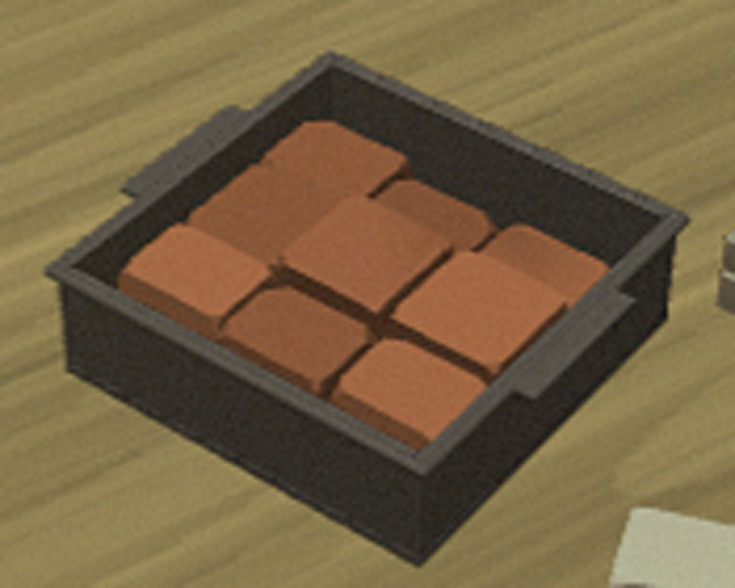

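Row 1 (upper left) looks flush. I'll check the sole-to-TCP offset by touching the free bench beside the tub.

Run:
```python
from press import f
from h import *
x,y=.45,.18
robot.line_to([x,y,.11],vel=0.15); f0=f(6)
print(robot.line_to([x,y,.094],vel=0.01,guard=8)); o=robot.observe(); print(o["tool_pos"],f()-f0)
zc=o["tool_pos"][2]
while f(2)-f0<13.5 and zc>.092:
    zc-=.0003; robot.line_to([x,y,zc],vel=.006)
o=robot.observe();print(zc,o["tool_pos"],f()-f0,o["tcp_rot"]); 
robot.line_to([x,y,.185],vel=0.15);print(robot.observe()["time"])
```

```text
True
[0.45004811 0.18002487 0.10269662] 7.948657017263248
0.10149662213411739 [0.4502877  0.18007549 0.102585  ] 14.122139736172915 [ 1.79953308e+02  8.72908337e-03 -7.08953777e+01]
23.1583
```

Under load the sole is 102.6 mm below the TCP, so row 1 stopped at 0.0450, exactly home. Now rows 2 and 3.

```bash
python3 press.py 2 3
python3 - <<'E'
from h import *
print(robot.observe()["time"])
E
```

```text
2 coarse False 0.1487 3.1
2 hold [13.7 12.6 13.8 13.9 13.3 14.2 13.4 14.2 14.  13.7] cmd 0.1464 tcp [0.5892 0.035  0.1476] w 0.0278 t 30.5
3 coarse False 0.149 5.7
3 hold [14.6 14.  13.9 14.4 13.7 13.3 14.  13.7 13.5 12.5] cmd 0.1464 tcp [0.6417 0.0585 0.1476] w 0.0274 t 38.0
38.6333
```

All three stopped at 45.0 mm. Rows 2 and 3 held slightly under 15 N, and there is time to give them a firmer push before putting the tamper back.

Run:
```python
from press import f,L,Y
from h import *
for k in(3,2):
    x,y=L[k]; robot.move_pose([x,y,.17],[180,0,Y]); robot.pause(.2); f0=f(6)
    robot.line_to([x,y,.151],vel=.04); robot.line_to([x,y,.1462],vel=.006,guard=22)
    h=[]
    for _ in range(10): robot.pause(.1); h.append(robot.observe()["ft_force"][2]-f0)
    o=robot.observe();print(k,np.round(h,1),o["tool_pos"],o["time"]); robot.line_to([x,y,.18],vel=.1)
x,y=.5033,.2812
robot.move_pose([x,y,.13],[180,0,-32.8]); robot.line_to([x,y,.108],vel=.06)
print(robot.line_to([x,y,.1],vel=.008,guard=4)); robot.pause(.2);o=robot.observe();print(o["tool_pos"],o["ft_force"],o["time"])
cv2.imwrite("pics/s4.png",robot.grab_frame("scene"))
```

```text
3 [10.3 10.4 10.5  9.2 10.1  9.7 11.2 10.  10.1 10.1] [0.64167911 0.05849173 0.14766406] 41.7583
2 [11.3 11.7 11.1 11.  11.5 10.8 11.3 11.  11.  11.5] [0.58919285 0.03495871 0.14765843] 45.4667
False
[0.50329173 0.28118347 0.10007684] [-1.17926914 -0.26160626 -0.60366951] 48.8583
```

The weaker re-push did no harm, as each lump had already held about 14 N for a second when home. The tamper is near the bench, so I'll find contact gently and release.

Run:
```python
from press import f
from h import *
x,y=.5033,.2812; a=f(4)
g=robot.line_to([x,y,.097],vel=.006,guard=3); o=robot.observe(); print(a,g,o["tool_pos"],f(3)-a,o["time"])
for n in("scene","wrist"): cv2.imwrite(f"pics/{n}5.png",robot.grab_frame(n))
a=cv2.imread("pics/scene5.png")[60:300,240:560]; b=cv2.imread("pics/wrist5.png")
cv2.imwrite("pics/v5.png",np.vstack([cv2.resize(a,(400,300),interpolation=cv2.INTER_CUBIC),cv2.resize(b,(400,300))]))
```

```text
-0.5086827031974991 True [0.50326645 0.28110701 0.09997631] 6.3419092517566495 49.1917
```

View pics/v5.png

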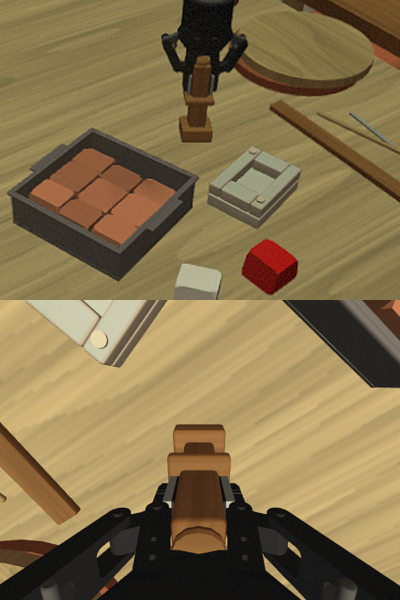

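The sole is on the bench, upright at its old spot. All three lumps resisted 14 N without moving, more than the 10 N that makes them sink, and at the same height, so they are on the floor. Now I'll release, back off and take a last look.

Run:
```python
from h import *
x,y=.5033,.2812
robot.set_gripper(0.085); robot.pause(.2)
robot.line_to([x,y,.21],vel=.08); robot.pause(.2)
o=robot.observe();print(o["time"],o["gripper_width"],o["ft_force"])
s=robot.grab_frame("scene")
cv2.imwrite("pics/v6.png",cv2.resize(s[90:290,240:500],None,fx=3,fy=3,interpolation=cv2.INTER_CUBIC))
```

```text
51.8833 0.08501069625854023 [-0.06260393 -0.07672408  0.24045443]
```

View pics/v6.png

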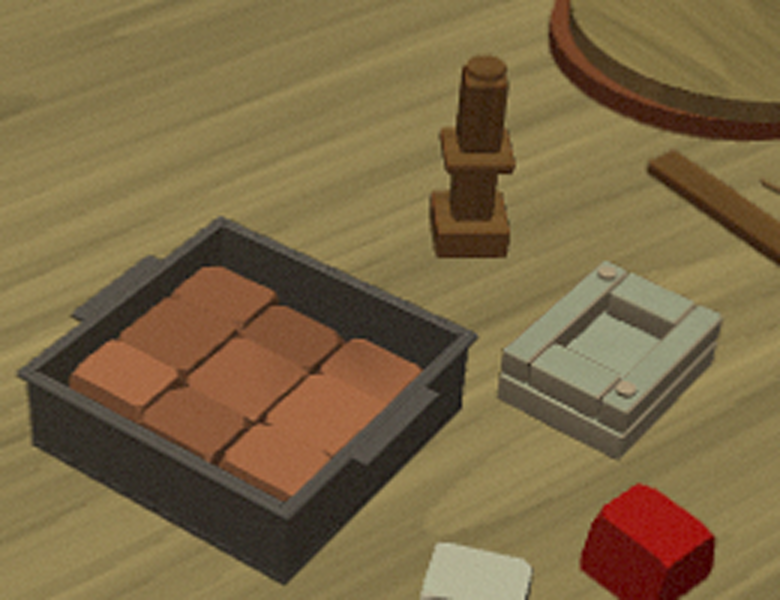

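The tamper stands upright at (475,160), free of the gripper. All nine lumps in the tub (245,390) are level, and the mould is undisturbed.

```bash
python3 -c "
from plant import robot
print(robot.job_done())"
```

```text
the job is handed in; nothing more can be done
None
```

The job is handed in at about 52 s: the three middle lumps are on the tub floor and flush, each held for a second at about 14 N (a later re-push of rows 2 and 3 reached only 10–11 N), the tamper stands upright and released at its old spot, and I touched neither the pot, the mould nor the loop tool.

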